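# Feel the trimmer's hold-down bar for nicks

## Robot

A 6-joint arm with a two-finger parallel gripper is mounted at the origin on the work surface. World frame = base frame: x ahead of the robot, y to its left, z up, the work surface at z = 0. Lengths are in m, angles in rad, forces in N, time in s.
With the tool pointing down it reaches from about 0.3 to 0.825 m from the base axis. Payload 5.4 kg.
Tool frame: the origin (TCP) lies at the very end of the fingers, on their centre line; the grasp point (between the pads) lies 19 mm behind it; z points along the fingers, x is the direction in which the jaws open and shut, and the axes are right-handed (so a half turn about z gives the same grasp; the last joint's range is limited). The gripper opens to 92 mm and grips with 3 to 60 N. Pads are 20 mm wide; open, the fingers measure 128 mm over their backs; the gripper's body (75 mm by 189 mm) begins 69 mm behind the grasp point.
Start: joints at [1.136, 0.158, 1.597, -0, 1.386, -0.21], TCP at [0.128, 0.561, 0.215] pointing down, gripper open.
Joint ranges: [-2.91, 2.91], [-0.94, 2.29], [0.18, 2.7], [-1.29, 4.43], [0.17, 2.64], [-3, 3]. Speed limits (rad/s): [2.57, 2.57, 3.14, 3.14, 3.14, 3.14].

## Interface

Orientations are given as a rotation vector (axis times angle).
In Python, from workcell import bot gives the robot as it stands. Calls block until the motion is done:
- bot.goto(position, orientation): joint-space move of the TCP to a pose.
- bot.line_to(position, rot=None, max_speed=0.15): straight line of the TCP; rot=None keeps the orientation; max_speed is the mean speed in m/s.
- bot.set_joints(angles): joint-space move.
- bot.set_gripper(opening, newtons=None): opening from 0.0 (shut) to 1.0 (fully open); newtons is the grip in N (None keeps the last); returns when the fingers have stopped.
- bot.hold(seconds).
- bot.inverse_kinematics(position, orientation): joint angles nearest the present ones, or None.
- bot.read_camera(name): name is "scene" or "side" or "wrist"; returns a dict with "pixels" (420x560x3 uint8, blue, green, red), "fx", "fy", "cx", "cy" (pixels), "k1" (the pictures are not rectified: a ray, as slopes to the right and down, at radius r is drawn at 1 + k1 r^2 times it, then the intrinsics apply), "R" (3x3) and "t" (3): a world point X has camera coordinates R X + t. Camera axes: x right, y down, z forward; pixel columns grow to the right and rows downward; lengths in m; the calibration is good to about 2 mm. A picture is of the moment at which its call begins. There is no depth.
A pose or a line that the arm cannot do raises bot.MotionError and nothing moves.
- bot.job_done(): hands the job in, once; it reports no verdict.
Readings, each from a call of its own:
- bot.current_clock(): time.
- bot.current_joints(): joint angles.
- bot.current_joint_vel(): joint speeds.
- bot.current_effort(): joint torques, N m.
- bot.current_ee_pos(): TCP position.
- bot.current_tool_rot(): TCP orientation.
- bot.current_contact_force(): force on the tool from outside, world axes, zero at the start.
- bot.current_ft_torque(): the same for the moment, N m.
- bot.current_opening(): opening from 0.0 (shut) to 1.0 (fully open).
Only numpy, scipy, OpenCV 4.12 (cv2) and the standard library are available. Lean on these libraries where they do the work, as an engineer would, in place of code of your own. Each camera call takes 0.05 s, during which the arm holds its last target. There are 200 camera calls.

## Task

The print on the sheet trimmer is still wet, so feel the sprung aluminium bar above it for nicks before the cut: with your fingertips touch the top of the bar at the end next to the tall cutter head, then run them lightly along it to the bar's other end, staying in touch with the bar all the way, and lift off. Do not press the bar down onto the print, do not grip or lift the bar, and do not touch the print. Leave the weight, jars and tools around it where they are.

Things in the scene. Friction and masses are not known exactly. Their poses are not given: they have to be found in the camera images.
- bar_mid (a point): The hold-down bar of the sheet trimmer: a straight flat aluminium bar, 300 long (its y axis), 26 wide (its x axis), 8 thick, with fine dark scale ticks on top. This point: centre of its flat top, 37 mm above the table. It stays level and floats 9.5 mm above the print (11 mm above the trimmer's board) on springs at its ends. Where along the bar it is touched is taken midway between the two fingertips
- trimmer: The table-top sheet trimmer below the bar, fixed: a plywood board 200 x 450 mm (450 along y), 18 high. Origin on the table right below the middle of the bar, axes as the bar's; the board reaches from x = -50 to +150 mm. A 10 mm steel rail runs parallel to the bar at x = +60 mm, its top 30 mm above the table
- bar_left (a point): Middle of the bar's top face at its +y end edge
- bar_right (a point): Middle of the bar's top face at its -y end edge
- hold_bar (a joint): How far the bar is pressed down, m: 0 at rest, positive down. The bar yields straight down (level) by 1 mm per newton wherever it is pressed, and lands on the wet sheet at 9.5 mm (past 8 mm it already counts as pressed onto the print); negative is lifted
- cutter_head: Black cutter head 105 x 46 mm, 40 high, with a round grey knob 34 mm across on top (56 high in all), fixed at one end of the bar (either end). Origin: underside, in line with the bar's long axis, 45 mm beyond the bar's end, 18 mm above the table; the block's near face is 22 mm from the bar's end. At the bar's other end is a far lower black end block (15 high), 30 mm away
- print: White sheet 165 x 180 mm with a dark block print, 1.5 mm thick, fixed flat on the trimmer's board and passing under the bar. Origin on the board right below the middle of the bar; the sheet reaches from 28 mm on the bar's -x side to 137 mm on its +x side
- print_weight: Brass weight, 40 mm across, 36 high, on the print beyond the bar (+x side). Origin: centre of underside
- bone_folder: White flat folder 22 x 150 x 5 mm lying on the table on the bar's -x side. Origin: centre of underside
- ink_jar_a: Dark jar, 60 mm across, 62 high, on the board near its +y end, beyond the rail. Origin: centre of underside
- ink_jar_b: Blue jar with black lid, 52 mm across, 55 high, on the board near its -y end, beyond the rail. Origin: centre of underside
- ink_knife: Ink spatula 200 mm long lying on the table on the bar's -x side. Origin: underside, about the middle
- ink_can: Steel can, 70 mm across, 50 high. Origin: centre of underside
- brayer: Ink roller with wooden handle, 140 mm long, 28 high, lying on the table. Origin: under the middle of the roller

How it is judged:
On the way, in this order (a step that is already met when the one before it is completed fails the run):
1. The fingers touch the bar within 4 cm of its end beside the cutter head (contact force between the fingers and hold_bar above 0.2 N and horizontal distance between the grasp point and cutter_head below 0.085 m), for 0.08 s.
2. The fingers touch the bar 40 to 75 mm from its end beside the cutter head (contact force between the fingers and hold_bar above 0.2 N and horizontal distance between the grasp point and cutter_head between 0.085 and 0.12 m), for 0.08 s.
3. The fingers touch the bar 75 to 110 mm from its end beside the cutter head (contact force between the fingers and hold_bar above 0.2 N and horizontal distance between the grasp point and cutter_head between 0.12 and 0.155 m), for 0.08 s.
4. The fingers touch the bar 110 to 145 mm from its end beside the cutter head (contact force between the fingers and hold_bar above 0.2 N and horizontal distance between the grasp point and cutter_head between 0.155 and 0.19 m), for 0.08 s.
5. The fingers touch the bar 145 to 180 mm from its end beside the cutter head (contact force between the fingers and hold_bar above 0.2 N and horizontal distance between the grasp point and cutter_head between 0.19 and 0.225 m), for 0.08 s.
6. The fingers touch the bar 180 to 215 mm from its end beside the cutter head (contact force between the fingers and hold_bar above 0.2 N and horizontal distance between the grasp point and cutter_head between 0.225 and 0.26 m), for 0.08 s.
7. The fingers touch the bar 215 to 250 mm from its end beside the cutter head (contact force between the fingers and hold_bar above 0.2 N and horizontal distance between the grasp point and cutter_head between 0.26 and 0.295 m), for 0.08 s.
8. The fingers touch the bar within 3 cm of its other end (contact force between the fingers and hold_bar above 0.2 N and horizontal distance between the grasp point and cutter_head above 0.31 m), for 0.08 s.
At the end, for the whole second after the job is handed in: After the whole stroke the bar is free and back within 1.5 mm of its rest height, and every loose thing is within 15 mm of where it stood (value of joint hold_bar between -0.0015 and 0.0015 m and contact force between the fingers and hold_bar below 0.05 N and distance of each of print_weight, bone_folder, ink_jar_a, ink_jar_b, ink_knife, ink_can, brayer from where it was at the start of the episode below 0.015 m); the robot touches nothing.
It fails at once if The bar is pressed down more than 8 mm, onto the wet print (value of joint hold_bar above 0.008 m).
It fails at once if The bar is lifted, or the fingers straddle it to grip it (value of joint hold_bar below -0.003 m or (z of the grasp point in the frame of bar_mid below 0.004 m and x of the grasp point in the frame of bar_mid between -0.013 and 0.013 m and y of the grasp point in the frame of bar_mid between -0.15 and 0.15 m)).
It fails at once if The fingertips come off the bar midway: they hover about 1 to 4 cm over its middle 18 cm (z of the grasp point in the frame of bar_mid between 0.03 and 0.06 m and x of the grasp point in the frame of bar_mid between -0.013 and 0.013 m and y of the grasp point in the frame of bar_mid between -0.09 and 0.09 m).
It fails at once if The wet print is touched (contact force between the fingers and print above 0.2 N).
It fails at once if A weight, folder, jar, can, knife or roller standing about is moved more than 15 mm (distance of any of print_weight, bone_folder, ink_jar_a, ink_jar_b, ink_knife, ink_can, brayer from where it was at the start of the episode above 0.015 m).
It also fails if it takes over 40 s, if anything falls off the work surface, if the arm or the gripper's body presses on something with over 40 N, if the wrist force passes 120 N, or if a joint passes its speed limit or range.

## Working session

There is one attempt and no reset: what is moved stays moved. The work goes in short steps, each a Python script; the robot and the scene stay as the last script left them, time stands still between calls to the robot, and variables do not carry over. Pictures are saved under pics/ and viewed, about 8 in all and at most 12, crops included, and the job is handed in when it is done.

```bash
mkdir -p pics
cat > h.py <<'E'
import numpy as np, cv2
from workcell import bot
def snap(n,f):
    c=bot.read_camera(n); cv2.imwrite(f'pics/{f}.png',c['pixels']); np.savez(f'pics/{f}.npz',**{k:np.array(v) for k,v in c.items()}); return c
def K(c): return np.array([[c['fx'],0,c['cx']],[0,c['fy'],c['cy']],[0,0,1]],float)
def ray(c,uv,z):
    p=cv2.undistortPoints(np.array(uv,float).reshape(-1,1,2),K(c),np.array([float(c['k1']),0,0,0])).reshape(-1,2)
    R=np.array(c['R']);t=np.array(c['t']).ravel();o=-R.T@t
    d=np.c_[p,np.ones(len(p))]@R
    return o+d*((z-o[2])/d[:,2])[:,None]
def proj(c,X):
    return cv2.projectPoints(np.array(X,float).reshape(-1,1,3),cv2.Rodrigues(np.array(c['R']))[0],np.array(c['t'],float),K(c),np.array([float(c['k1']),0,0,0]))[0].reshape(-1,2)
E
python3 - <<'E'
from h import *
for n in("scene","side","wrist"): 
    c=snap(n,n+"0"); print(n,-np.array(c['R']).T@np.array(c['t']).ravel())
print(bot.current_tool_rot(),bot.current_clock())
E
```

```text
scene [ 1.07715719 -0.59605268  0.75251635]
side [ 0.5212162  -0.80528816  0.84660011]
wrist [0.06009169 0.57653024 0.38398829]
[ 2.45610449e+00  1.95786690e+00 -1.98909960e-03] 0.15
```

View pics/scene0.png

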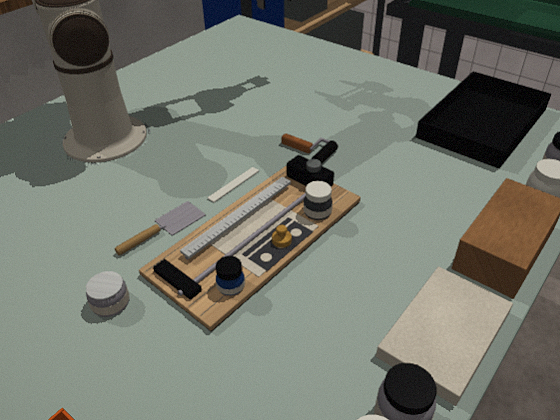

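View pics/side0.png

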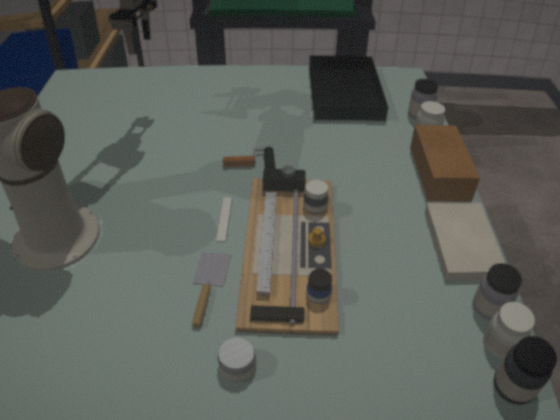

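The scene view shows the trimmer with its tall cutter head (knob) at about (313,170), at the bar's far end. The bar runs from about (288,183) to (187,252). In the side view it runs from (270,193) to (264,292). I'll enlarge both views to pick out the bar's corners.

Run:
```python
from h import *
a=cv2.imread('pics/scene0.png')[160:280,160:320]; b=cv2.imread('pics/side0.png')[180:300,240:300]
f=lambda i:cv2.resize(i,None,fx=5,fy=5,interpolation=cv2.INTER_CUBIC)
im=np.hstack([cv2.resize(a,None,fx=3.1,fy=5*.62),cv2.resize(b,None,fx=4.9,fy=3.1*1)]) if 0 else None
cv2.imwrite('pics/a.png',f(a)); 
cv2.imwrite('pics/b.png',f(b))
c=np.load('pics/scene0.npz');d=np.load('pics/side0.npz')
print(ray(c,[[288,183],[187,252]],.037),ray(d,[[270,193],[264,292]],.037))
```

```text
[[ 0.52588436  0.10798744  0.037     ]
 [ 0.50222843 -0.17560296  0.037     ]] [[ 0.50990645  0.11151975  0.037     ]
 [ 0.50028061 -0.18551926  0.037     ]]
```

View pics/a.png

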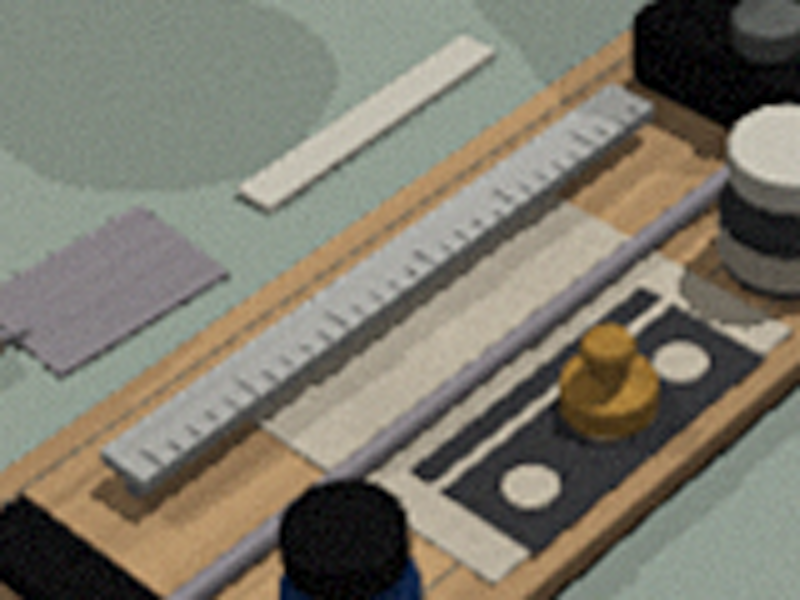

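View pics/b.png

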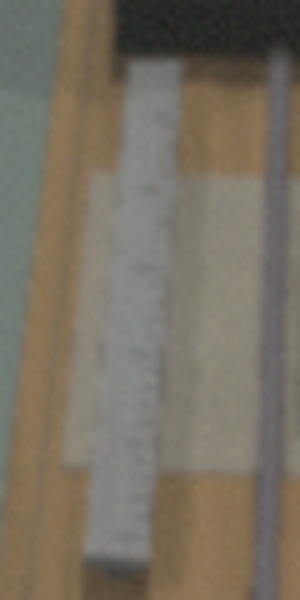

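```bash
cat > fit.py <<'E'
from h import *
from scipy.optimize import least_squares
c=np.load('pics/scene0.npz');d=np.load('pics/side0.npz')
f=lambda p,o:(np.array(p)+.5)/5-.5+np.array(o)
P=f([[611,86],[655,108],[103,458],[140,485]],[160,160]);Q=f([[128,60],[182,62],[87,553],[150,555]],[240,180])
L=np.array([[-.013,.15],[.013,.15],[-.013,-.15],[.013,-.15]])
def X(p):
    C,S=np.cos(p[2]),np.sin(p[2]); return np.c_[L@np.array([[C,S],[-S,C]])+p[:2],np.full(4,.037)]
if __name__=='__main__':
    r=lambda p,w=(1,1):np.r_[w[0]*(proj(c,X(p))-P).ravel(),w[1]*(proj(d,X(p))-Q).ravel()]
    for w in((1,1),(1,0),(0,1)):
        s=least_squares(r,[.51,-.03,-.03],args=(w,)); print(s.x,s.fun.round(1))
E
python3 fit.py
```

```text
[ 0.5060626  -0.03240989 -0.04250731] [-0.4 -0.5 -0.3 -0.3 -1.1 -1.   0.5  0.1  0.5 -0.4  0.5 -0.5  0.2  0.3
  0.6  0.3]
[ 0.50746031 -0.03290392 -0.04276757] [-0.  -0.2  0.1  0.1 -0.8 -0.5  0.8  0.5  0.  -0.   0.  -0.   0.   0.
  0.   0. ]
[ 0.50507024 -0.03239347 -0.04176242] [-0.  -0.  -0.  -0.  -0.  -0.   0.  -0.   0.  -0.4 -0.  -0.5 -0.2  0.3
  0.2  0.3]
```

Both cameras agree to about 2 mm: the bar's middle is near (0.506, -0.032) with a yaw of -0.0425. I'll close the fingers, go above the head-side end and look with the wrist camera.

```bash
cat >> h.py <<'E'
M=np.array([.506,-.0325]);YAW=-.0425
def at(y,z,x=0.): return [M[0]+x*np.cos(YAW)-y*np.sin(YAW), M[1]+x*np.sin(YAW)+y*np.cos(YAW), z]
def rot(a): return [np.pi*np.cos(a/2),np.pi*np.sin(a/2),0]
E
python3 - <<'E'
from h import *
for a in(YAW,YAW+np.pi,YAW+np.pi/2,YAW-np.pi/2):
    print(a,[None if q is None else np.round(q,2) for q in(bot.inverse_kinematics(at(y,.04),rot(a)) for y in(.128,-.135))])
bot.set_gripper(0.0,5)
a=YAW+np.pi
if bot.inverse_kinematics(at(.128,.14),rot(a)) is None: a=YAW
bot.goto(at(.128,.15),rot(a))
print(a,bot.current_ee_pos(),bot.current_contact_force(),bot.current_opening(),bot.current_clock())
c=snap('wrist','w1')
T=np.array([at(y,.037,x) for y in(.15,-.15) for x in(-.013,.013)]); print(proj(c,T).round(0))
im=c['pixels'].copy()
for p in proj(c,[at(y,.037,x) for y in np.arange(-.15,.151,.05) for x in(-.013,.013)]): cv2.circle(im,(int(p[0]),int(p[1])),2,(0,0,255),-1)
cv2.imwrite('pics/w1o.png',im)
E
```

```text
-0.0425 [array([-0.05,  0.23,  1.89, -0.  ,  1.02, -0.01]), array([-0.55,  0.25,  1.87, -0.  ,  1.03, -0.51])]
3.099092653589793 [None, array([-0.55,  0.25,  1.87, -0.  ,  1.03,  2.63])]
1.5282963267948966 [array([-0.05,  0.23,  1.89, -0.  ,  1.02, -1.58]), array([-0.55,  0.25,  1.87, -0.  ,  1.03, -2.08])]
-1.6132963267948965 [array([-0.05,  0.23,  1.89, -0.  ,  1.02,  1.57]), array([-0.55,  0.25,  1.87, -0.  ,  1.03,  1.06])]
-0.0425 [0.51136112 0.09614756 0.15010769] [0.07199111 0.44476599 0.37719363] 0.0026603475997812047 3.6583
[[259. 184.]
 [291. 184.]
 [262. 468.]
 [287. 468.]]
```

View pics/w1o.png

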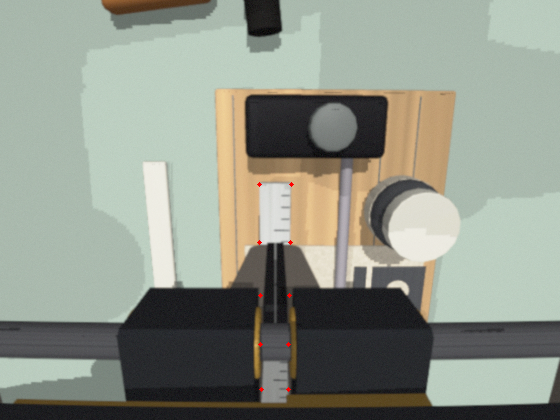

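The projected bar corners fall on the real bar within about 1 px, around (259–291,184), and the cutter head lies at rows 95–158, clear of the fingers. I'll descend slowly, reading the force at each step.

Run:
```python
from h import *
F=lambda:np.mean([bot.current_contact_force() for _ in range(1)],0)
bot.line_to(at(.128,.06),max_speed=.08)
bot.hold(.3); f0=np.array(F()); print(f0)
np.save('f0.npy',f0)
for z in(.042,.039,.037,.036,.035,.034,.033):
    bot.line_to(at(.128,z),max_speed=.03); bot.hold(.1); f=F()-f0
    print(z,np.round(bot.current_ee_pos(),4),f.round(2))
    if f[2]>2.3: break
print(bot.current_clock())
```

```text
[ 0.02900044 -0.83934949 -0.00189866]
0.042 [0.5117 0.0954 0.0422] [-0.01  0.38 -0.22]
0.039 [0.5114 0.0954 0.039 ] [-0.03  0.54 -0.39]
0.037 [0.5115 0.0954 0.037 ] [-0.53  1.62  1.49]
0.036 [0.5116 0.0954 0.0361] [-0.44  0.72  1.18]
0.035 [0.5116 0.0954 0.0351] [-0.1   0.99  1.93]
0.034 [0.5116 0.0954 0.0341] [0.35 0.02 2.85]
7.8833
```

Run:
```python
from h import *
f0=np.load('f0.npy'); z=.034
for y in list(np.arange(.1,-.121,-.03))+[-.133]:
    bot.line_to(at(y,z),max_speed=.04); f=bot.current_contact_force()-f0
    print(round(y,3),np.round(bot.current_ee_pos(),4),f.round(2))
    if f[2]>5: z+=.0005
    elif f[2]<1.5: z-=.0005
bot.hold(.3); print((bot.current_contact_force()-f0).round(2),bot.current_clock())
```

```text
0.1 [0.5103 0.0667 0.034 ] [-0.44 -2.56  2.56]
0.07 [0.5089 0.0368 0.034 ] [-0.97 -0.86  2.7 ]
0.04 [0.5077 0.0068 0.034 ] [-0.64 -1.13  2.55]
0.01 [ 0.5064 -0.0232  0.034 ] [ 0.43 -1.9   3.91]
-0.02 [ 0.5052 -0.0532  0.0341] [-1.32 -0.75  2.08]
-0.05 [ 0.5039 -0.0831  0.0341] [-0.29 -0.64  3.92]
-0.08 [ 0.5026 -0.1131  0.0341] [-1.42 -0.57  3.26]
-0.11 [ 0.5013 -0.1431  0.0341] [-0.32 -0.43  3.13]
-0.133 [ 0.5004 -0.1663  0.0341] [-0.96 -0.46  3.16]
[-0.74 -1.23  2.96] 16.0583
```

Run:
```python
from h import *
bot.line_to(at(-.133,.2),max_speed=.1); bot.hold(.5)
print(bot.current_contact_force()-np.load('f0.npy'),bot.current_ee_pos(),bot.current_clock())
c=snap('scene','s2'); d=cv2.absdiff(c['pixels'],cv2.imread('pics/scene0.png'))
cv2.imwrite('pics/s2c.png',cv2.resize(c['pixels'][120:330,60:380],None,fx=2.4,fy=2.4))
```

```text
[-0.44927715  0.41954984  0.42507238] [ 0.50034464 -0.16537607  0.19999054] 18.3667
```

View pics/s2c.png

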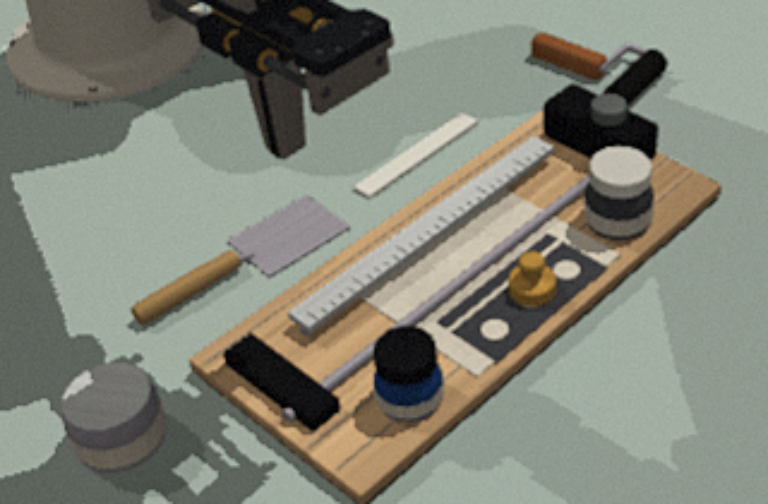

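The gripper is clear of the bar, at about (280,140) in the crop. The bar is free, and the jars, weight, folder, knife, can and brayer look as they did at the start.

```bash
python3 -c "
from h import *
bot.job_done(); print(bot.current_clock())"
```

```text
the job is handed in; nothing more can be done
the job is handed in; nothing more can be done
```

The stroke along the bar is done and the job is handed in; it reports no verdict, so the result below rests on my own readings.

- **Stroke:** With the fingers closed, I touched the bar about 22 mm from its cutter-head end. I ran them along it to about 17 mm from the other end, then lifted straight off.
- **Contact:** The upward force read 2.1–3.9 N at each of the nine stops, with noise of about 0.5 N. That corresponds to the bar being pressed about 3 mm, well under the 8 mm limit. I only read the force at the stops, not continuously between them.
- **After lift-off:** The residual force was about 0.4 N, which is within the sensor noise. The final picture showed the bar free and every loose item looking as it did at the start, judged by eye rather than measured.
- **Time:** The clock stood at 18.4 s at the last check, out of 40 s.

No check failed. The two fixed cameras differed by about 2 mm on the bar's position, and the wrist view confirmed the combined estimate.

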